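# Find the full tin of locknuts by its weight

## Task

One of the three identical closed tins is still full of locknuts and the other two are part-used: heft each one as you pick it up, and find the heaviest. Stand the two lighter tins upright in the steel stock tray, set down and not dropped, and hold the full one up in the gripper, upright and at least 10 cm clear above the counter; finish while still holding it there. Do not tip a tin over, and leave the other goods on the counter where they are.

Things in the scene. Friction and masses are not known exactly. Their poses are not given: they have to be found in the camera images.
- tin_1: One of three identical closed round tins of bare metal with a slip lid, upright on the counter at the start: 60 mm across (61 mm at the lid), 80 mm high, rigid enough to be gripped firmly. Origin: centre of its underside; z up its axis. Weighs 0.2 to 0.8 kg with the locknuts inside, which may shift a little; the full one is at least 0.2 kg heavier than either of the others; which of the three is the full one changes from run to run and cannot be seen.
- tin_2: One of three identical closed round tins of bare metal with a slip lid, upright on the counter at the start: 60 mm across (61 mm at the lid), 80 mm high, rigid enough to be gripped firmly. Origin: centre of its underside; z up its axis. Weighs 0.2 to 0.8 kg with the locknuts inside, which may shift a little; the full one is at least 0.2 kg heavier than either of the others; which of the three is the full one changes from run to run and cannot be seen.
- tin_3: One of three identical closed round tins of bare metal with a slip lid, upright on the counter at the start: 60 mm across (61 mm at the lid), 80 mm high, rigid enough to be gripped firmly. Origin: centre of its underside; z up its axis. Weighs 0.2 to 0.8 kg with the locknuts inside, which may shift a little; the full one is at least 0.2 kg heavier than either of the others; which of the three is the full one changes from run to run and cannot be seen.
- tray: Fixed shallow open tray of folded sheet steel, 142 mm (its x) by 312 mm (its y, the long side) outside, walls 3 mm thick and 30 mm high, inner floor 3 mm above the counter, 136 x 306 mm inside: room for three tins side by side along its long side, 95 mm apart. Origin: centre of its underside, on the counter; its card holder is on the -x wall.
- body_t: Bystander, loose, to be left alone: T-shaped cast conduit body with an oval screwed cover, three hubs, about 145 x 57 x 41 mm, lying among the tins. Origin on its underside.
- body_l: Bystander, loose, to be left alone: L-shaped cast conduit body, oval cover, two hubs, about 140 x 62 x 45 mm, lying on the robot's side of the tins. Origin on its underside.
- body_c: Bystander, loose, to be left alone: straight cast conduit body, oval cover, a hub at each end, about 145 x 36 x 41 mm, lying beyond the tins. Origin on its underside.
- conn_a: Bystander, loose, to be left alone: steel box connector 38 mm wide and 38 mm high, standing between the tins and the tray. Origin on its underside.
- elbow: Bystander, loose, to be left alone: bent steel conduit elbow, about 110 x 115 x 29 mm, lying near the robot; origin by the middle of its bend.
- coil: Bystander, loose, to be left alone: black roll of tape, 54 mm across, 19 mm high, lying at the robot's left. Origin on its underside.
- carton: Bystander, loose, to be left alone: closed cardboard carton 90 x 75 x 60 mm, far in front, beyond tins and tray. Origin on its underside.
- driver: Bystander, loose, to be left alone: screwdriver with a black handle, lying along its x axis at the robot's right. Origin on its underside.
Not all that is in view belongs to the job. What is shaped like the tin_1 but blue or orange is not meant.

How it is judged (in metres and radians):
At the end, for the whole second after the job is handed in: The full tin is held still by the fingers alone, its underside over 97 mm above the counter, within 0.3 rad of upright; the two lighter tins stand still on the tray floor, upright within 0.12 rad and untouched by the robot ((((height (world z) of tin_1 above 0.097 m and angle between tin_1's own z axis and vertical below 0.3 rad and linear speed of tin_1 below 0.05 m/s and contact force between tin_1 and the fingers above 2 N and contact force between tin_1 and tray below 0.1 N and contact force between tin_1 and tin_2 below 0.1 N and contact force between tin_1 and tin_3 below 0.1 N and contact force between tin_1 and carton below 0.1 N) and (x of tin_2 in the frame of tray between -0.045 and 0.045 m and y of tin_2 in the frame of tray between -0.13 and 0.13 m and z of tin_2 in the frame of tray below 0.012 m and angle between tin_2's own z axis and vertical below 0.12 rad and linear speed of tin_2 below 0.03 m/s and contact force between tin_2 and the arm below 0.1 N and contact force between tin_2 and the fingers below 0.1 N and contact force between tin_2 and tray between 1.2 and 5.5 N) and (x of tin_3 in the frame of tray between -0.045 and 0.045 m and y of tin_3 in the frame of tray between -0.13 and 0.13 m and z of tin_3 in the frame of tray below 0.012 m and angle between tin_3's own z axis and vertical below 0.12 rad and linear speed of tin_3 below 0.03 m/s and contact force between tin_3 and the arm below 0.1 N and contact force between tin_3 and the fingers below 0.1 N and contact force between tin_3 and tray between 1.2 and 5.5 N)) or ((height (world z) of tin_2 above 0.097 m and angle between tin_2's own z axis and vertical below 0.3 rad and linear speed of tin_2 below 0.05 m/s and contact force between tin_2 and the fingers above 2 N and contact force between tin_2 and tray below 0.1 N and contact force between tin_2 and tin_1 below 0.1 N and contact force between tin_2 and tin_3 below 0.1 N and contact force between tin_2 and carton below 0.1 N) and (x of tin_1 in the frame of tray between -0.045 and 0.045 m and y of tin_1 in the frame of tray between -0.13 and 0.13 m and z of tin_1 in the frame of tray below 0.012 m and angle between tin_1's own z axis and vertical below 0.12 rad and linear speed of tin_1 below 0.03 m/s and contact force between tin_1 and the arm below 0.1 N and contact force between tin_1 and the fingers below 0.1 N and contact force between tin_1 and tray between 1.2 and 5.5 N) and (x of tin_3 in the frame of tray between -0.045 and 0.045 m and y of tin_3 in the frame of tray between -0.13 and 0.13 m and z of tin_3 in the frame of tray below 0.012 m and angle between tin_3's own z axis and vertical below 0.12 rad and linear speed of tin_3 below 0.03 m/s and contact force between tin_3 and the arm below 0.1 N and contact force between tin_3 and the fingers below 0.1 N and contact force between tin_3 and tray between 1.2 and 5.5 N)) or ((height (world z) of tin_3 above 0.097 m and angle between tin_3's own z axis and vertical below 0.3 rad and linear speed of tin_3 below 0.05 m/s and contact force between tin_3 and the fingers above 2 N and contact force between tin_3 and tray below 0.1 N and contact force between tin_3 and tin_1 below 0.1 N and contact force between tin_3 and tin_2 below 0.1 N and contact force between tin_3 and carton below 0.1 N) and (x of tin_1 in the frame of tray between -0.045 and 0.045 m and y of tin_1 in the frame of tray between -0.13 and 0.13 m and z of tin_1 in the frame of tray below 0.012 m and angle between tin_1's own z axis and vertical below 0.12 rad and linear speed of tin_1 below 0.03 m/s and contact force between tin_1 and the arm below 0.1 N and contact force between tin_1 and the fingers below 0.1 N and contact force between tin_1 and tray between 1.2 and 5.5 N) and (x of tin_2 in the frame of tray between -0.045 and 0.045 m and y of tin_2 in the frame of tray between -0.13 and 0.13 m and z of tin_2 in the frame of tray below 0.012 m and angle between tin_2's own z axis and vertical below 0.12 rad and linear speed of tin_2 below 0.03 m/s and contact force between tin_2 and the arm below 0.1 N and contact force between tin_2 and the fingers below 0.1 N and contact force between tin_2 and tray between 1.2 and 5.5 N)))); the arm keeps its last pose, push and grip.
It fails at once if a tin is tipped over (more than 0.7 rad) (angle between any of tin_1, tin_2, tin_3's own z axis and vertical above 0.7 rad).
It fails at once if a tin is dropped or thrown: it moves faster than 0.7 m/s out of the fingers ((linear speed of tin_1 above 0.7 m/s and contact force between tin_1 and the fingers below 0.05 N) or (linear speed of tin_2 above 0.7 m/s and contact force between tin_2 and the fingers below 0.05 N) or (linear speed of tin_3 above 0.7 m/s and contact force between tin_3 and the fingers below 0.05 N)).
It fails at once if other goods on the counter are moved by more than 25 mm (distance of any of body_t, body_l, body_c, conn_a, elbow, coil, carton, driver from where it was at the start of the episode above 0.025 m).
It also fails if it takes over 72 s, if anything falls off the work surface, if the arm or the gripper's body presses on something with over 40 N, if the wrist force passes 120 N, or if a joint passes its speed limit or range.

## Robot

A 6-joint arm with a two-finger parallel gripper is mounted at the origin on the work surface. World frame = base frame: x ahead of the robot, y to its left, z up, the work surface at z = 0. Lengths are in mm, angles in rad, forces in N, time in s.
With the tool pointing down it reaches from about 275 to 1000 mm from the base axis. Payload 8.4 kg.
Tool frame: the origin (TCP) lies on the centre line of the jaws, within the pads' length; the fingertips stand 22 mm ahead of it and the grasp point (between the pads) lies 3 mm ahead of it; z points along the fingers, x is the direction in which the jaws open and shut, and the axes are right-handed (so a half turn about z gives the same grasp; the last joint's range is limited). The gripper opens to 85 mm and grips with 20 to 120 N. Pads are 22 mm wide; open, the fingers measure 114 mm over their backs; the gripper's body (76 mm by 85 mm) begins 54 mm behind the grasp point. The pads swing forward as they close: fully open they stand 13 mm farther back than shut.
Start: joints at [-1.169, 0.353, 1.633, -0, 1.155, -0.002], TCP at [245.571, -574.737, 253.281] pointing down, gripper open.
Joint ranges: [-2.63, 2.63], [-0.92, 2.1], [0.06, 2.66], [-1.3, 4.44], [0, 2.69], [-3.02, 3.02]. Speed limits (rad/s): [2.22, 2.22, 2.79, 3.14, 3.14, 3.14].

## Interface

Orientations are given as [roll, pitch, yaw] about the fixed x, y, z axes, in that order (R = Rz(yaw) Ry(pitch) Rx(roll)).
In Python, from rig import status, viewer, job gives the robot as it stands.
- The arm moves only by the tool send_rows, never from a script. Its argument "plan" is a list of rows, each a list of 3 entries, a list of its own where there are three numbers: the shift along the tool's x, y, z in m, then the turn, a rotation vector about the tool's x, y, z in rad, then the opening, from -1 (shut) to 1 (fully open). In form: [[[x, y, z], [rx, ry, rz], jaw], ...]. A call has exactly 5 rows; each row is the pose to reach, as a shift and turn from the pose measured when the call began, along the tool's axes at that moment; what a row does not reach only later rows make up. A row lasts 1/12 s, in which the tool goes at most 41.7 mm and 7.16 degrees, less where a joint would pass 70% of its speed; a pose out of reach is approached as far as the arm can. A call with a gripper value outside its range is refused whole. The fingers move at their own pace and stop on an object; "squeeze" is the grip in N (left out, the last holds). Time passes only in rows, so rows that repeat a pose let the fingers close, or fill a call up. It gives the time, the measured TCP pose, the force and the opening at its end, in the units of the state.
- status.sense(): the state, without advancing time (a new reading comes with each control period).
- viewer.grab_frame(name): name is "side" or "top" or "wrist"; returns the picture (420x560x3 uint8, red, green, blue); there is no depth.
- viewer.camera_params(name): a dict with "intrinsics" (3x3 intrinsics, pixels), "xyz" and "orientation" of the camera in the world. Camera axes: x right, y down, z forward; pixel columns grow to the right and rows downward; lengths in mm; the calibration is good to about 2 mm. A picture is of the moment at which its call begins: read the wrist's pose just before it. camera_params takes no time and is no camera call; for the wrist camera it gives the pose at the moment of the call.
- job.sign_off(): hands the job in, once; it reports no verdict.
Trained networks look in the newest picture that a camera, given by its name, has taken for a name from the list of things; names that differ only in an ending like _2 or _b are one class to them, and where a whole thing is asked for, a point or a joint stands for the part that bears it (a point fixed in the world has none). Each returns a list of dicts, best first, with "p" (0 to 1); they miss things now and then, are a little off and sometimes report something else, mostly with a low value. They report only what shows in the picture. A call takes as long as a camera call. They do not tell look-alikes from the thing itself.
- viewer.cut_out(label, camera): "mask" (420x560 bool, what is visible of it) and "extent" ([left, top, width, height] in pixels, round what is visible of it).
The state is a dict: "clock": time; "qpos": joint angles; "qvel": joint speeds; "joint_efforts": joint torques, N m; "eef_pos": TCP position; "tcp_rot": TCP orientation; "contact_force": force on the tool from outside, world axes, zero at the start; "wrist_torque": the same for the moment, N m; "opening": opening from 0.0 (shut) to 1.0 (fully open).
Only numpy, scipy, OpenCV 4.12 (cv2) and the standard library are available. Lean on these libraries where they do the work, as an engineer would, in place of code of your own. Each camera call takes 0.05 s, during which the arm holds its last target.

## Working session

There is one attempt and no reset: what is moved stays moved. The work goes in short steps, Python scripts to look and compute and a tool call to move; the robot and the scene stay as the last step left them, time stands still between calls to the robot, and variables do not carry over. Pictures are saved under pics/ and viewed, and the job is handed in when it is done.

Besides the shell and the picture viewer there is one more tool, called after "Call:" by a JSON object that holds its "name" and its "arguments", one argument or row to a line. send_rows: Moves the arm, as the interface text tells. Its arguments: {"type":"object","properties":{"plan":{"type":"array"},"squeeze":{"type":"number"}},"required":["plan"]}

```bash
ls; mkdir -p pics; cat > h.py <<'E'
import numpy as np, cv2
from rig import status, viewer, job
from scipy.spatial.transform import Rotation as R
def save(name,fn):
    im=viewer.grab_frame(name); cv2.imwrite('pics/'+fn,cv2.cvtColor(im,cv2.COLOR_RGB2BGR)); return im
E
python3 - <<'E'
from h import *
print(status.sense())
for n in('side','top','wrist'):
    print(n,viewer.camera_params(n))
    save(n,n+'0.png')
E
```

```text
pics
{'clock': 0.0, 'qpos': array([-1.16941111e+00,  3.53659666e-01,  1.63413553e+00, -9.64380294e-06,
        1.15519956e+00, -2.43916764e-03]), 'qvel': array([ 0.00047679,  0.00067395, -0.00095486, -0.00048614, -0.00227987,
        0.00100815]), 'joint_efforts': array([ 3.12720447e-03, -6.05243254e+01, -3.42066658e+01,  3.14034141e-04,
        9.31287504e-03, -9.91664052e-06]), 'eef_pos': array([ 245.38657576, -574.32758831,  252.55387141]), 'tcp_rot': array([ 3.14158726e+00,  1.40211526e-03, -1.16696805e+00]), 'contact_force': array([ 0.05955175,  0.81530123, -0.04939661]), 'wrist_torque': array([-0.01962527,  0.02653184, -0.04397128]), 'opening': 0.9948678299324036}
side {'intrinsics': array([[379.34409787,   0.        , 282.82426727],
       [  0.        , 379.34409787, 216.6512881 ],
       [  0.        ,   0.        ,   1.        ]]), 'xyz': array([124.11656858, 622.80949078, 761.42553458]), 'orientation': array([-2.32918171,  0.02171048, -2.53655844])}
top {'intrinsics': array([[411.00462143,   0.        , 285.10935156],
       [  0.        , 411.00462143, 216.75659484],
       [  0.        ,   0.        ,   1.        ]]), 'xyz': array([ 476.09441606,    2.55522236, 1170.28283944]), 'orientation': array([-3.06199237e+00, -2.96464379e-03, -1.57426580e+00])}
wrist {'intrinsics': array([[311.19701882,   0.        , 281.14068136],
       [  0.        , 311.19701882, 207.09986712],
       [  0.        ,   0.        ,   1.        ]]), 'xyz': array([ 318.92060627, -542.02201716,  372.31000809]), 'orientation': array([ 2.82562458e+00,  1.91034587e-03, -1.16680746e+00])}
```

View pics/top0.png

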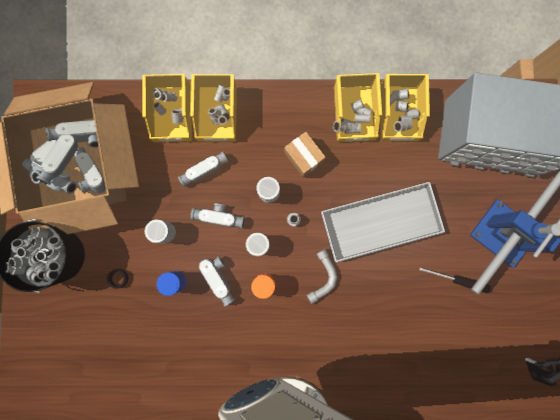

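View pics/side0.png

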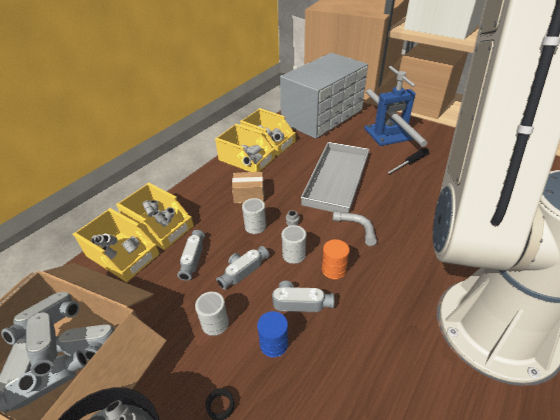

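```bash
cat >> h.py <<'E'
def ray(cam,uv,z):
    p=viewer.camera_params(cam); K=p['intrinsics']; Rm=R.from_euler('xyz',p['orientation']).as_matrix()
    d=Rm@np.linalg.inv(K)@np.array([uv[0],uv[1],1.]); o=p['xyz']; return (o+d*(z-o[2])/d[2])
def proj(cam,X):
    p=viewer.camera_params(cam); K=p['intrinsics']; Rm=R.from_euler('xyz',p['orientation']).as_matrix()
    c=Rm.T@(np.asarray(X,float)-p['xyz']); q=K@c; return q[:2]/q[2]
E
python3 - <<'E'
from h import *
for cam in('top','side'):
    for l in ('tin_1','tray','conn_a','body_t'):
        for d in viewer.cut_out(l,cam):
            m=d['mask']; ys,xs=np.nonzero(m)
            print(cam,l,round(d['p'],2),[round(float(v)) for v in d['extent']],m.sum(),xs.mean().round(1),ys.mean().round(1), ray(cam,(xs.mean(),ys.mean()),80 if 'tin' in l else 0).round(0))
E
```

```text
top tin_1 0.91 [250, 272, 27, 28] 453 263.4 285.2 [383.  57.  80.]
top tin_1 0.74 [258, 179, 25, 24] 458 268.6 189.1 [637.  43.  80.]
top tin_1 0.6 [248, 234, 22, 21] 433 258.2 243.4 [492.  71.  80.]
top tin_1 0.6 [144, 218, 32, 23] 591 159.9 230.6 [527. 331.  80.]
top tin_1 0.6 [159, 272, 26, 22] 510 171.5 281.9 [393. 298.  80.]
top tray 0.86 [321, 182, 124, 82] 5954 382.6 221.3 [ 556. -280.    0.]
top conn_a 0.5 [290, 213, 10, 13] 143 293.6 218.9 [563. -26.   0.]
top body_t 0.81 [202, 258, 32, 45] 767 216.2 278.1 [397. 194.   0.]
top body_t 0.7 [191, 202, 54, 24] 748 217.0 215.9 [573. 193.   0.]
top body_t 0.57 [180, 154, 50, 36] 689 202.8 169.1 [708. 235.   0.]
side tin_1 0.92 [246, 201, 21, 32] 718 253.5 215.4 [613.  78.  80.]
side tin_1 0.88 [284, 228, 22, 38] 772 293.2 243.4 [471. 103.  80.]
side tin_1 0.86 [196, 292, 34, 46] 1038 211.2 312.7 [505. 359.  80.]
side tin_1 0.85 [258, 312, 32, 43] 1133 272.4 333.7 [372. 327.  80.]
side tin_1 0.72 [320, 239, 30, 38] 869 334.6 258.6 [364.  90.  80.]
side tray 0.73 [300, 142, 67, 70] 3210 335.0 177.6 [ 558. -275.    0.]
side conn_a 0.72 [287, 207, 11, 18] 153 291.6 217.8 [571. -39.   0.]
side body_t 0.87 [274, 281, 62, 32] 1392 300.1 298.2 [400. 180.   0.]
side body_t 0.72 [214, 247, 54, 42] 1035 241.4 266.2 [579. 182.   0.]
side body_t 0.7 [179, 228, 30, 52] 795 190.4 255.0 [716. 228.  -0.]
side body_t 0.37 [286, 204, 14, 17] 154 291.6 217.3 [572. -41.   0.]
```

```bash
python3 - <<'E'
import cv2,numpy as np
im=cv2.imread('pics/top0.png')
c=im[165:275,140:310]; cv2.imwrite('pics/topc.png',cv2.resize(c,None,fx=4.6,fy=4.6,interpolation=cv2.INTER_CUBIC))
c=im[170:270,310:455]; cv2.imwrite('pics/trayc.png',cv2.resize(c,None,fx=5,fy=5,interpolation=cv2.INTER_CUBIC))
E
```

```text
(no output)
```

View pics/topc.png

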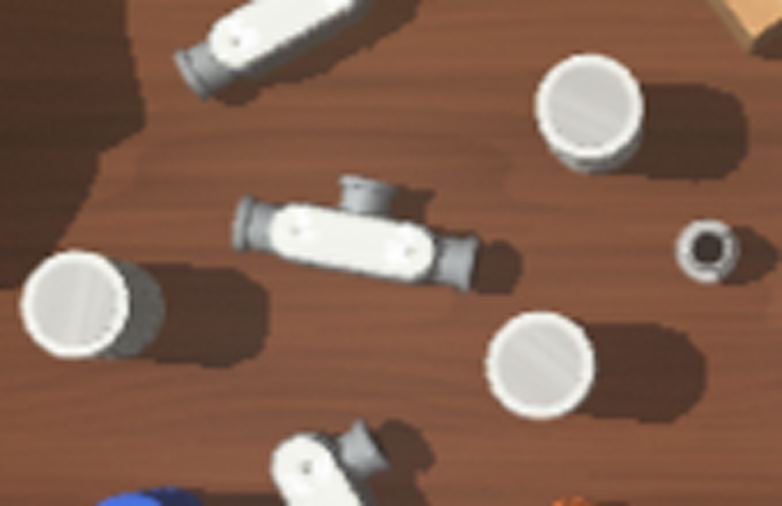

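View pics/trayc.png

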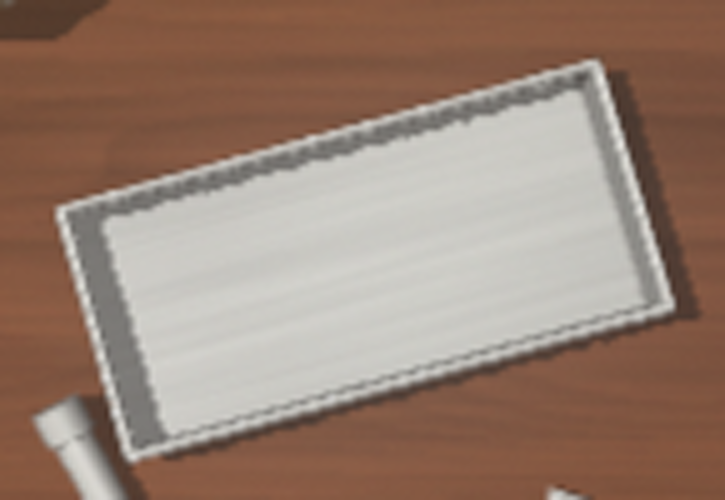

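View pics/wrist0.png

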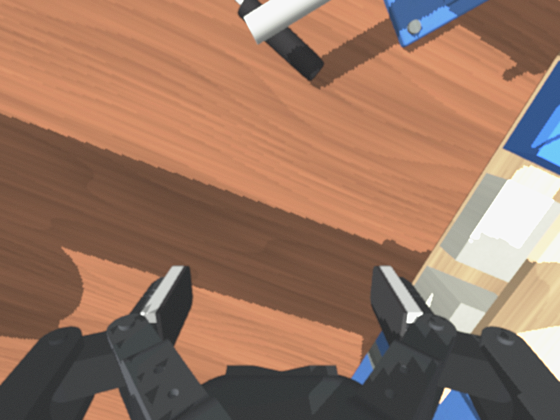

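```bash
python3 - <<'E'
from h import *
for uv in [(268.0,188.3),(257.6,244.3),(156.5,231.1)]:
    X=ray('top',uv,80); print(X.round(1), proj('side',X).round(1))
T=[ray('top',uv,30) for uv in [(322,212),(430,182.6),(444.4,231.6),(336,261.6)]]
T=np.array(T);print(T.round(1), T.mean(0)); 
d=T[1]-T[0]+T[2]-T[3]; print(np.degrees(np.arctan2(d[1],d[0])),[np.linalg.norm(T[i]-T[i-1]).round() for i in range(4)])
print([proj('side',t).round() for t in T])
E
python3 -c "
import cv2
im=cv2.imread('pics/side0.png');c=im[135:345,180:380]; cv2.imwrite('pics/sidec.png',cv2.resize(c,None,fx=2.85,fy=2.85,interpolation=cv2.INTER_CUBIC))"
```

```text
[639.6  44.5  80. ] [253.2 204.6]
[490.2  72.1  80. ] [293.6 232.5]
[526.  340.1  80. ] [209.9 301.4]
[[ 580.  -104.    30. ]
 [ 661.8 -407.9   30. ]
 [ 524.2 -443.6   30. ]
 [ 442.4 -141.2   30. ]] [ 552.12368412 -274.14666981   30.        ]
-74.8943173512661 [np.float64(143.0), np.float64(315.0), np.float64(142.0), np.float64(313.0)]
[array([301., 197.]), array([328., 142.]), array([368., 149.]), array([349., 207.])]
```

View pics/sidec.png

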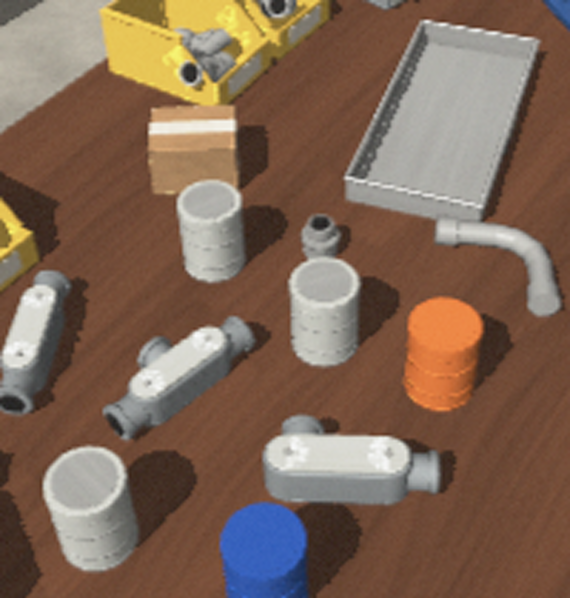

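Candidates in the top picture: bare-metal tins at (268,188), (258,244) and (157,231). The look-alikes are blue (169,283) and orange (263,287), both excluded by colour. The crops confirm the three tins have plain metal lids, and the side view agrees with these positions to about 1 px. The tray's long axis runs at about -75°, centred at (552,-274).

```bash
cat > go.py <<'E'
import sys
from h import *
s=status.sense(); p=s['eef_pos']; Rm=R.from_euler('xyz',s['tcp_rot']).as_matrix()
print('clk',round(s['clock'],2),'tcp',p.round(1),'rot',s['tcp_rot'].round(3),'open',round(s['opening'],3),'F',s['contact_force'].round(2),'q',s['qpos'].round(2))
for a in sys.argv[1:]:
    t=np.array([float(v) for v in a.split(',')]); d=Rm.T@(t-p); print(t,'shift',(d/1000).round(4),np.linalg.norm(d).round(0))
E
python3 go.py 639.6,44.5,190
```

```text
clk 0.55 tcp [ 245.5 -574.7  253.2] rot [ 3.142  0.    -1.167] open 1.002 F [ 0.19 -0.24  0.17] q [-1.17  0.35  1.63 -0.    1.16 -0.  ]
[639.6  44.5 190. ] shift [-0.4146 -0.6056  0.0633] 737.0
```

Call:
{"name": "send_rows", "arguments": {
  "plan": [
    [[-0.4146,-0.6056,0.0633],[0,0,0],1],
    [[-0.4146,-0.6056,0.0633],[0,0,0],1],
    [[-0.4146,-0.6056,0.0633],[0,0,0],1],
    [[-0.4146,-0.6056,0.0633],[0,0,0],1],
    [[-0.4146,-0.6056,0.0633],[0,0,0],1]
  ],
  "squeeze": 50
}}

```text
clock: 0.97
eef_pos: [357.6, -398.0, 235.4]
tcp_rot: [-3.141, -0.0, -1.168]
contact_force: [2.0, -0.1, 0.5]
opening: 1.005
```

```bash
python3 go.py 639.6,44.5,190
```

```text
clk 0.97 tcp [ 357.6 -398.   235.4] rot [-3.141 -0.    -1.168] open 1.005 F [ 1.97 -0.09  0.49] q [-0.84  0.23  1.84  0.    1.06  0.33]
[639.6  44.5 190. ] shift [-0.2964 -0.433   0.0454] 527.0
```

Call:
{"name": "send_rows", "arguments": {
  "plan": [
    [[-0.2964,-0.433,0.0454],[0,0,0],1],
    [[-0.2964,-0.433,0.0454],[0,0,0],1],
    [[-0.2964,-0.433,0.0454],[0,0,0],1],
    [[-0.2964,-0.433,0.0454],[0,0,0],1],
    [[-0.2964,-0.433,0.0454],[0,0,0],1]
  ]
}}

```text
clock: 1.38
eef_pos: [469.2, -222.7, 217.6]
tcp_rot: [-3.141, -0.001, -1.168]
contact_force: [0.9, -0.5, -0.9]
opening: 0.997
```

```bash
python3 go.py 639.6,44.5,190
```

```text
clk 1.38 tcp [ 469.2 -222.7  217.6] rot [-3.141e+00 -1.000e-03 -1.168e+00] open 0.997 F [ 0.94 -0.46 -0.93] q [-0.45  0.23  1.89 -0.    1.02  0.72]
[639.6  44.5 190. ] shift [-0.179  -0.2615  0.0276] 318.0
```

Call:
{"name": "send_rows", "arguments": {
  "plan": [
    [[-0.179,-0.2615,0.0276],[0,0,0],1],
    [[-0.179,-0.2615,0.0276],[0,0,0],1],
    [[-0.179,-0.2615,0.0276],[0,0,0],1],
    [[-0.179,-0.2615,0.0276],[0,0,0],1],
    [[-0.179,-0.2615,0.0276],[0,0,0],1]
  ]
}}

```text
clock: 1.8
eef_pos: [580.8, -47.4, 199.7]
tcp_rot: [-3.14, -0.001, -1.168]
contact_force: [0.5, -0.9, -0.7]
opening: 1.003
```

```bash
python3 go.py 639.6,44.5,190
```

```text
clk 1.8 tcp [580.8 -47.4 199.7] rot [-3.140e+00 -1.000e-03 -1.168e+00] open 1.003 F [ 0.45 -0.91 -0.74] q [-0.08  0.34  1.78 -0.    1.02  1.08]
[639.6  44.5 190. ] shift [-0.0614 -0.0901  0.0097] 110.0
```

Call:
{"name": "send_rows", "arguments": {
  "plan": [
    [[-0.0614,-0.0901,0.0097],[0,0,0],1],
    [[-0.0614,-0.0901,0.0097],[0,0,0],1],
    [[-0.0614,-0.0901,0.0097],[0,0,0],1],
    [[-0.0614,-0.0901,0.0097],[0,0,0],1],
    [[-0.0614,-0.0901,0.0097],[0,0,0],1]
  ]
}}

```text
clock: 2.22
eef_pos: [639.8, 45.8, 189.5]
tcp_rot: [-3.141, -0.001, -1.165]
contact_force: [-0.2, -0.7, -0.5]
opening: 1.0
```

```bash
python3 go.py 639.6,44.5,55; python3 - <<'E'
from h import *
save('wrist','w1.png'); print(proj('wrist',[639.6,44.5,80]))
E
```

```text
clk 2.22 tcp [639.8  45.8 189.5] rot [-3.141e+00 -1.000e-03 -1.165e+00] open 1.0 F [-0.19 -0.72 -0.51] q [ 0.07  0.44  1.65 -0.    1.05  1.24]
[639.6  44.5  55. ] shift [0.001  0.0008 0.1345] 134.0
[282.79892644 213.24099848]
```

View pics/w1.png

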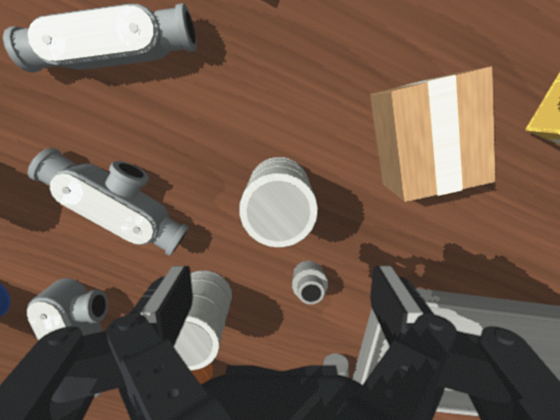

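```bash
python3 - <<'E'
from h import *
print(ray('wrist',(279,208.5),80))
im=cv2.imread('pics/w1.png')
cv2.imwrite('pics/w1c.png',cv2.resize(im[150:260,220:340],None,fx=5,fy=5,interpolation=cv2.INTER_CUBIC))
E
```

```text
[642.01934452  48.75151513  80.        ]
```

View pics/w1c.png

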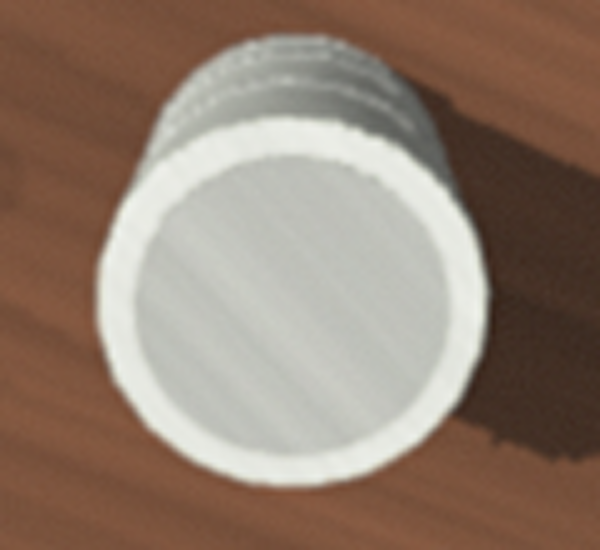

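Call:
{"name": "send_rows", "arguments": {
  "plan": [
    [[-0.001,-0.001,0.025],[0,0,0],1],
    [[-0.001,-0.001,0.055],[0,0,0],1],
    [[-0.001,-0.001,0.085],[0,0,0],1],
    [[-0.001,-0.001,0.11],[0,0,0],1],
    [[-0.001,-0.001,0.1345],[0,0,0],1]
  ]
}}

```text
clock: 2.68
eef_pos: [638.8, 44.0, 54.2]
tcp_rot: [3.141, -0.001, -1.168]
contact_force: [0.1, -0.7, -0.3]
opening: 0.998
```

Call:
{"name": "send_rows", "arguments": {
  "plan": [
    [[0,0,0.002],[0,0,0],1],
    [[0,0,0.002],[0,0,0],-1],
    [[0,0,0.002],[0,0,0],-1],
    [[0,0,0.002],[0,0,0],-1],
    [[0,0,0.002],[0,0,0],-1]
  ]
}}

```text
clock: 3.1
eef_pos: [639.9, 43.8, 54.1]
tcp_rot: [-3.139, -0.002, -1.168]
contact_force: [-0.3, -1.1, 1.6]
opening: 0.694
```

```bash
python3 go.py 639.6,44.5,55
```

```text
clk 3.1 tcp [639.9  43.8  54.1] rot [-3.139e+00 -2.000e-03 -1.168e+00] open 0.694 F [-0.27 -1.1   1.62] q [ 0.07  0.61  1.73 -0.    0.8   1.24]
[639.6  44.5  55. ] shift [-0.0008  0.     -0.0009] 1.0
```

Call:
{"name": "send_rows", "arguments": {
  "plan": [
    [[0,0,0],[0,0,0],-1],
    [[0,0,0],[0,0,0],-1],
    [[0,0,0],[0,0,0],-1],
    [[0,0,-0.005],[0,0,0],-1],
    [[0,0,-0.015],[0,0,0],-1]
  ]
}}

```text
clock: 3.52
eef_pos: [638.9, 43.8, 68.5]
tcp_rot: [3.141, -0.002, -1.168]
contact_force: [0.2, 0.2, -2.1]
opening: 0.7
```

Call:
{"name": "send_rows", "arguments": {
  "plan": [
    [[0,0,-0.02],[0,0,0],-1],
    [[0,0,-0.04],[0,0,0],-1],
    [[0,0,-0.06],[0,0,0],-1],
    [[0,0,-0.08],[0,0,0],-1],
    [[0,0,-0.1],[0,0,0],-1]
  ]
}}

```text
clock: 3.93
eef_pos: [638.8, 43.9, 170.3]
tcp_rot: [-3.141, -0.002, -1.168]
contact_force: [0.3, 0.6, -2.5]
opening: 0.699
```

Call:
{"name": "send_rows", "arguments": {
  "plan": [
    [[0,0,0],[0,0,0],-1],
    [[0,0,0],[0,0,0],-1],
    [[0,0,0],[0,0,0],-1],
    [[0,0,0],[0,0,0],-1],
    [[0,0,0],[0,0,0],-1]
  ]
}}

```text
clock: 4.35
eef_pos: [637.9, 43.9, 168.8]
tcp_rot: [3.139, -0.001, -1.168]
contact_force: [0.8, -0.2, -2.7]
opening: 0.693
```

```bash
cat > heft.py <<'E'
from h import *
F=[];J=[]
for i in range(8):
    s=status.sense();F.append(s['contact_force']);J.append(s['joint_efforts']); viewer.grab_frame('wrist')
print(np.mean(F,0).round(2),np.std(F,0).round(2),np.mean(J,0).round(2)[:3]); F=np.array(F); print(F[:,2].round(2), 'wt',s['wrist_torque'].round(3))
E
python3 heft.py;python3 go.py 579.4,-375.6,180 552,-274,180 524.8,-172.8,180
```

```text
[ 0.13  0.08 -2.51] [0.59 0.29 0.4 ] [  0.   -66.42 -31.9 ]
[-2.75 -2.79 -2.04 -1.83 -2.98 -2.82 -2.18 -2.73] wt [0.005 0.008 0.025]
clk 4.75 tcp [638.7  43.9 170.2] rot [-3.142e+00 -2.000e-03 -1.168e+00] open 0.698 F [ 0.45  0.1  -2.88] q [ 0.07  0.46  1.67 -0.    1.01  1.24]
[ 579.4 -375.6  180. ] shift [ 0.3627  0.219  -0.0092] 424.0
[ 552. -274.  180.] shift [ 0.2585  0.2044 -0.0094] 330.0
[ 524.8 -172.8  180. ] shift [ 0.1547  0.1898 -0.0096] 245.0
```

Call:
{"name": "send_rows", "arguments": {
  "plan": [
    [[0.0127,0.0077,-0.002],[0,0,0],-1],
    [[0.0385,0.0232,-0.004],[0,0,0],-1],
    [[0.0686,0.0414,-0.006],[0,0,0],-1],
    [[0.0983,0.0593,-0.008],[0,0,0],-1],
    [[0.1284,0.0775,-0.0092],[0,0,0],-1]
  ]
}}

```text
clock: 5.17
eef_pos: [617.3, -106.4, 180.1]
tcp_rot: [-3.141, -0.002, -1.167]
contact_force: [-0.1, -0.4, -3.2]
opening: 0.695
```

Call:
{"name": "send_rows", "arguments": {
  "plan": [
    [[0.03,0.0181,0],[0,0,0],-1],
    [[0.06,0.0362,0],[0,0,0],-1],
    [[0.09,0.0543,0],[0,0,0],-1],
    [[0.12,0.0725,0],[0,0,0],-1],
    [[0.15,0.0906,0],[0,0,0],-1]
  ]
}}

```text
clock: 5.58
eef_pos: [591.9, -282.3, 180.6]
tcp_rot: [-3.141, -0.002, -1.168]
contact_force: [0.1, 0.1, -2.6]
opening: 0.699
```

```bash
python3 go.py 579.4,-375.6,170
```

```text
clk 5.58 tcp [ 591.9 -282.3  180.6] rot [-3.141e+00 -2.000e-03 -1.168e+00] open 0.699 F [ 0.1   0.11 -2.59] q [-0.45  0.47  1.63 -0.    1.04  0.72]
[ 579.4 -375.6  170. ] shift [0.0809 0.0482 0.0108] 95.0
```

Call:
{"name": "send_rows", "arguments": {
  "plan": [
    [[0.029,0.0172,0],[0,0,0],-1],
    [[0.055,0.0326,0],[0,0,0],-1],
    [[0.073,0.0434,0.005],[0,0,0],-1],
    [[0.0809,0.0482,0.012],[0,0,0],-1],
    [[0.0809,0.0482,0.03],[0,0,0],-1]
  ]
}}

```text
clock: 6.0
eef_pos: [579.6, -379.3, 152.6]
tcp_rot: [-3.139, -0.007, -1.17]
contact_force: [-0.0, -0.1, -2.7]
opening: 0.701
```

```bash
python3 go.py 579.4,-375.6,70
```

```text
clk 6.0 tcp [ 579.6 -379.3  152.6] rot [-3.139 -0.007 -1.17 ] open 0.701 F [-0.03 -0.11 -2.73] q [-0.58  0.55  1.56 -0.    1.02  0.59]
[ 579.4 -375.6   70. ] shift [-0.004  -0.001   0.0826] 83.0
```

Call:
{"name": "send_rows", "arguments": {
  "plan": [
    [[-0.002,0,0.015],[0,0,0],-1],
    [[-0.003,0,0.035],[0,0,0],-1],
    [[-0.003,0,0.055],[0,0,0],-1],
    [[-0.003,0,0.072],[0,0,0],-1],
    [[-0.003,0,0.0826],[0,0,0],-1]
  ]
}}

```text
clock: 6.42
eef_pos: [577.6, -376.0, 67.6]
tcp_rot: [-3.141, -0.004, -1.17]
contact_force: [0.1, -0.3, -2.2]
opening: 0.694
```

```bash
python3 go.py 579.4,-375.6,58; python3 - <<'E'
from h import *
save('side','s1.png'); save('top','t1.png')
E
python3 go.py 579.4,-375.6,58
```

```text
clk 6.42 tcp [ 577.6 -376.    67.6] rot [-3.141 -0.004 -1.17 ] open 0.694 F [ 0.13 -0.33 -2.16] q [-0.58  0.65  1.61 -0.    0.88  0.59]
[ 579.4 -375.6   58. ] shift [ 0.0003 -0.0018  0.0096] 10.0
clk 6.52 tcp [ 577.5 -375.9   67.7] rot [-3.141e+00 -3.000e-03 -1.170e+00] open 0.703 F [-0.01 -0.44 -2.56] q [-0.58  0.65  1.61 -0.    0.88  0.59]
[ 579.4 -375.6   58. ] shift [ 0.0005 -0.0019  0.0097] 10.0
```

View pics/s1.png

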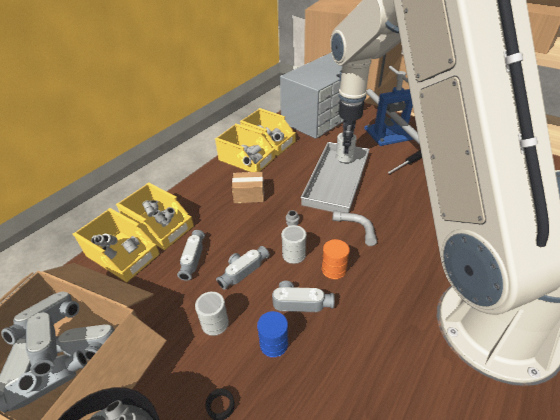

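Call:
{"name": "send_rows", "arguments": {
  "plan": [
    [[0,0,0.003],[0,0,0],-1],
    [[0,0,0.006],[0,0,0],-1],
    [[0,0,0.008],[0,0,0],-1],
    [[0,0,0.009],[0,0,0],-1],
    [[0,0,0.0095],[0,0,0],-1]
  ]
}}

```text
clock: 6.93
eef_pos: [577.7, -376.0, 58.6]
tcp_rot: [-3.141, -0.004, -1.17]
contact_force: [-0.3, 0.6, -3.2]
opening: 0.701
```

Call:
{"name": "send_rows", "arguments": {
  "plan": [
    [[0,0,0.0],[0,0,0],-1],
    [[0,0,0.001],[0,0,0],-1],
    [[0,0,0.001],[0,0,0],-1],
    [[0,0,0.001],[0,0,0],-1],
    [[0,0,0.001],[0,0,0],-1]
  ]
}}

```text
clock: 7.35
eef_pos: [577.7, -376.1, 57.7]
tcp_rot: [-3.141, -0.004, -1.17]
contact_force: [0.6, -0.3, -2.4]
opening: 0.7
```

```bash
python3 heft.py; python3 go.py 579.4,-375.6,58
```

```text
[-0.06 -0.02 -2.28] [0.42 0.46 0.22] [ -0.   -75.54 -28.  ]
[-2.41 -2.12 -2.07 -2.66 -2.01 -2.5  -2.11 -2.38] wt [0.039 0.045 0.025]
clk 7.75 tcp [ 577.7 -376.    57.6] rot [-3.141 -0.004 -1.17 ] open 0.703 F [ 0.11 -0.71 -3.16] q [-0.58  0.66  1.61 -0.    0.86  0.59]
[ 579.4 -375.6   58. ] shift [ 0.0003 -0.0018 -0.0004] 2.0
```

Not yet in contact; lower in 0.5 mm steps.

Call:
{"name": "send_rows", "arguments": {
  "plan": [
    [[0,0,0.0005],[0,0,0],-1],
    [[0,0,0.001],[0,0,0],-1],
    [[0,0,0.001],[0,0,0],-1],
    [[0,0,0.001],[0,0,0],-1],
    [[0,0,0.001],[0,0,0],-1]
  ]
}}

```text
clock: 8.17
eef_pos: [577.9, -376.1, 57.2]
tcp_rot: [-3.141, -0.004, -1.17]
contact_force: [-1.8, 1.9, 6.3]
opening: 0.7
```

```bash
python3 go.py 579.4,-375.6,58
```

```text
clk 8.17 tcp [ 577.9 -376.1   57.2] rot [-3.141 -0.004 -1.17 ] open 0.7 F [-1.85  1.87  6.28] q [-0.58  0.66  1.61 -0.    0.86  0.59]
[ 579.4 -375.6   58. ] shift [ 0.0001 -0.0016 -0.0008] 2.0
```

Call:
{"name": "send_rows", "arguments": {
  "plan": [
    [[0,0,0],[0,0,0],0.6],
    [[0,0,0],[0,0,0],1],
    [[0,0,0],[0,0,0],1],
    [[0,0,0],[0,0,0],1],
    [[0,0,0],[0,0,0],1]
  ]
}}

```text
clock: 8.58
eef_pos: [577.8, -376.1, 57.0]
tcp_rot: [-3.141, -0.004, -1.17]
contact_force: [-0.2, -0.5, -0.1]
opening: 0.998
```

Call:
{"name": "send_rows", "arguments": {
  "plan": [
    [[0,0,-0.005],[0,0,0],1],
    [[0,0,-0.03],[0,0,0],1],
    [[0,0,-0.06],[0,0,0],1],
    [[0,0,-0.095],[0,0,0],1],
    [[0,0,-0.13],[0,0,0],1]
  ]
}}

```text
clock: 9.0
eef_pos: [577.1, -375.4, 188.2]
tcp_rot: [-3.141, -0.003, -1.17]
contact_force: [0.7, -0.7, -0.4]
opening: 1.0
```

```bash
python3 go.py 490.7,72.8,190; python3 - <<'E'
from h import *
save('wrist','w2.png')
E
```

```text
clk 9.0 tcp [ 577.1 -375.4  188.2] rot [-3.141e+00 -3.000e-03 -1.170e+00] open 1.0 F [ 0.72 -0.66 -0.4 ] q [-0.58  0.51  1.54 -0.    1.09  0.59]
[490.7  72.8 190. ] shift [-0.4464 -0.0954 -0.0031] 456.0
```

View pics/w2.png

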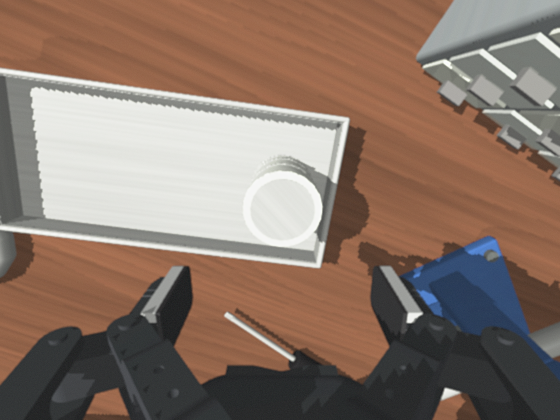

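Call:
{"name": "send_rows", "arguments": {
  "plan": [
    [[-0.4464,-0.0954,-0.003],[0,0,0],1],
    [[-0.4464,-0.0954,-0.003],[0,0,0],1],
    [[-0.4464,-0.0954,-0.003],[0,0,0],1],
    [[-0.4464,-0.0954,-0.003],[0,0,0],1],
    [[-0.4464,-0.0954,-0.003],[0,0,0],1]
  ]
}}

```text
clock: 9.47
eef_pos: [538.5, -169.4, 191.0]
tcp_rot: [-3.135, -0.012, -1.17]
contact_force: [1.5, -0.1, 0.4]
opening: 0.999
```

```bash
python3 go.py 490.7,72.8,190
```

```text
clk 9.47 tcp [ 538.5 -169.4  191. ] rot [-3.135 -0.012 -1.17 ] open 0.999 F [ 1.47 -0.13  0.39] q [-0.3   0.32  1.83 -0.01  0.97  0.87]
[490.7  72.8 190. ] shift [-0.2417 -0.0504 -0.0017] 247.0
```

```bash
cat >> go.py <<'E'
Rt=R.from_euler('xyz',[np.pi,0,-1.168]).as_matrix()
print('turn',R.from_matrix(Rm.T@Rt).as_rotvec().round(4))
E
python3 go.py
```

```text
clk 9.47 tcp [ 538.5 -169.4  191. ] rot [-3.135 -0.012 -1.17 ] open 0.999 F [ 1.47 -0.13  0.39] q [-0.3   0.32  1.83 -0.01  0.97  0.87]
turn [-0.0067 -0.0122 -0.0024]
```

Call:
{"name": "send_rows", "arguments": {
  "plan": [
    [[-0.2417,-0.0504,-0.002],[0,0,0],1],
    [[-0.2417,-0.0504,-0.002],[0,0,0],1],
    [[-0.2417,-0.0504,-0.002],[0,0,0],1],
    [[-0.2417,-0.0504,-0.002],[0,0,0],1],
    [[-0.2417,-0.0504,-0.002],[0,0,0],1]
  ]
}}

```text
clock: 9.88
eef_pos: [497.9, 35.1, 190.8]
tcp_rot: [-3.134, -0.013, -1.171]
contact_force: [1.2, -0.3, 0.4]
opening: 0.999
```

```bash
python3 go.py 490.7,72.8,185
```

```text
clk 9.88 tcp [497.9  35.1 190.8] rot [-3.134 -0.013 -1.171] open 0.999 F [ 1.16 -0.26  0.41] q [ 0.07  0.23  1.97 -0.01  0.94  1.25]
[490.7  72.8 185. ] shift [-0.0376 -0.008   0.0054] 39.0
turn [-0.0076 -0.0125 -0.0027]
```

Call:
{"name": "send_rows", "arguments": {
  "plan": [
    [[-0.025,-0.005,0.0054],[-0.0076,-0.0125,-0.0027],1],
    [[-0.0376,-0.008,0.0054],[-0.0076,-0.0125,-0.0027],1],
    [[-0.0376,-0.008,0.0054],[-0.0076,-0.0125,-0.0027],1],
    [[-0.0376,-0.008,0.0054],[-0.0076,-0.0125,-0.0027],1],
    [[-0.0376,-0.008,0.0054],[-0.0076,-0.0125,-0.0027],1]
  ]
}}

```text
clock: 10.3
eef_pos: [491.0, 72.3, 185.2]
tcp_rot: [-3.141, -0.0, -1.168]
contact_force: [-0.6, 0.7, 0.3]
opening: 0.996
```

```bash
python3 go.py 490.2,72.8,55; python3 - <<'E'
from h import *
print(proj('wrist',[490.2,72.1,80]));save('wrist','w3.png')
E
```

```text
clk 10.3 tcp [491.   72.3 185.2] rot [-3.141 -0.    -1.168] open 0.996 F [-0.57  0.67  0.29] q [ 0.14  0.24  1.97 -0.    0.94  1.31]
[490.2  72.8  55. ] shift [-0.0008  0.0006  0.1302] 130.0
turn [-0.0004 -0.0005  0.0002]
[282.39895944 216.52388242]
```

View pics/w3.png

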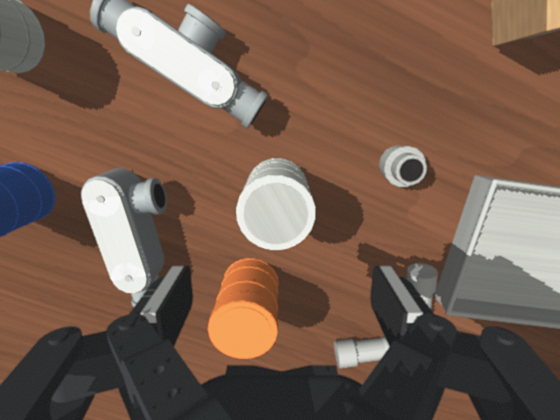

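Call:
{"name": "send_rows", "arguments": {
  "plan": [
    [[-0.004,0.002,0.025],[0,0,0],1],
    [[-0.004,0.002,0.055],[0,0,0],1],
    [[-0.004,0.002,0.085],[0,0,0],1],
    [[-0.004,0.002,0.11],[0,0,0],1],
    [[-0.004,0.002,0.1302],[0,0,0],1]
  ]
}}

```text
clock: 10.77
eef_pos: [487.3, 73.6, 53.3]
tcp_rot: [3.141, -0.0, -1.17]
contact_force: [0.2, 0.7, -0.3]
opening: 0.996
```

Call:
{"name": "send_rows", "arguments": {
  "plan": [
    [[0,0,0],[0,0,0],1],
    [[0,0,0],[0,0,0],-1],
    [[0,0,0],[0,0,0],-1],
    [[0,0,0],[0,0,0],-1],
    [[0,0,0],[0,0,0],-1]
  ]
}}

```text
clock: 11.18
eef_pos: [488.3, 73.4, 54.8]
tcp_rot: [-3.14, -0.001, -1.171]
contact_force: [0.1, -1.9, 3.4]
opening: 0.696
```

Call:
{"name": "send_rows", "arguments": {
  "plan": [
    [[0,0,0],[0,0,0],-1],
    [[0,0,0],[0,0,0],-1],
    [[0,0,-0.002],[0,0,0],-1],
    [[0,0,-0.007],[0,0,0],-1],
    [[0,0,-0.017],[0,0,0],-1]
  ]
}}

```text
clock: 11.6
eef_pos: [487.5, 73.3, 71.6]
tcp_rot: [3.141, -0.001, -1.171]
contact_force: [0.2, -0.5, -3.7]
opening: 0.696
```

Call:
{"name": "send_rows", "arguments": {
  "plan": [
    [[0,0,-0.02],[0,0,0],-1],
    [[0,0,-0.04],[0,0,0],-1],
    [[0,0,-0.06],[0,0,0],-1],
    [[0,0,-0.08],[0,0,0],-1],
    [[0,0,-0.1],[0,0,0],-1]
  ]
}}

```text
clock: 12.02
eef_pos: [487.2, 73.4, 173.3]
tcp_rot: [-3.142, -0.001, -1.17]
contact_force: [0.9, 0.4, -3.3]
opening: 0.689
```

```bash
python3 heft.py;python3 go.py  552,-274,180 524.8,-172.8,180
```

```text
[ 0.44  0.36 -3.72] [0.74 0.42 1.37] [ -0.   -48.02 -28.98]
[-3.29 -0.52 -4.73 -5.51 -4.14 -4.06 -3.77 -3.75] wt [0.008 0.028 0.002]
clk 12.42 tcp [486.6  73.3 170.4] rot [ 3.139  0.    -1.17 ] open 0.697 F [-0.41 -0.15 -5.25] q [ 0.15  0.25  1.99 -0.    0.9   1.32]
[ 552. -274.  180.] shift [ 0.3453  0.0752 -0.0094] 354.0
[ 524.8 -172.8  180. ] shift [ 0.2415  0.0608 -0.0095] 249.0
turn [ 0.0025  0.     -0.0025]
```

```bash
python3 heft.py
```

```text
[-0.31  0.09 -4.06] [0.38 0.55 0.62] [  0.   -49.09 -29.45]
[-5.25 -4.18 -4.56 -3.35 -3.14 -4.   -4.22 -3.8 ] wt [-0.063  0.023  0.034]
```

Call:
{"name": "send_rows", "arguments": {
  "plan": [
    [[0.0145,0.0037,-0.002],[0,0,0],-1],
    [[0.0435,0.011,-0.004],[0,0,0],-1],
    [[0.0773,0.0195,-0.006],[0,0,0],-1],
    [[0.1111,0.028,-0.008],[0,0,0],-1],
    [[0.1449,0.0365,-0.0095],[0,0,0],-1]
  ]
}}

```text
clock: 13.23
eef_pos: [510.4, -75.7, 181.3]
tcp_rot: [3.141, -0.001, -1.17]
contact_force: [1.4, 1.1, -4.3]
opening: 0.695
```

```bash
python3 go.py  524.8,-172.8,175
```

```text
clk 13.23 tcp [510.4 -75.7 181.3] rot [ 3.141e+00 -1.000e-03 -1.170e+00] open 0.695 F [ 1.4   1.07 -4.27] q [-0.15  0.27  1.93 -0.    0.94  1.02]
[ 524.8 -172.8  175. ] shift [0.095  0.0247 0.0063] 98.0
turn [ 0.0002 -0.0007 -0.0018]
```

Call:
{"name": "send_rows", "arguments": {
  "plan": [
    [[0.032,0.0082,0],[0,0,0],-1],
    [[0.062,0.016,0],[0,0,0],-1],
    [[0.084,0.0217,0],[0,0,0],-1],
    [[0.095,0.0247,0.0063],[0,0,0],-1],
    [[0.095,0.0247,0.02],[0,0,0],-1]
  ]
}}

```text
clock: 13.65
eef_pos: [526.3, -175.5, 162.4]
tcp_rot: [-3.139, -0.004, -1.172]
contact_force: [1.6, 0.4, -4.2]
opening: 0.69
```

```bash
python3 go.py  524.8,-172.8,68
```

```text
clk 13.65 tcp [ 526.3 -175.5  162.4] rot [-3.139 -0.004 -1.172] open 0.69 F [ 1.56  0.45 -4.22] q [-0.32  0.35  1.87 -0.    0.92  0.85]
[ 524.8 -172.8   68. ] shift [-0.0034  0.0006  0.0944] 94.0
turn [-0.0026 -0.0037 -0.004 ]
```

Call:
{"name": "send_rows", "arguments": {
  "plan": [
    [[-0.0034,0,0.02],[-0.0026,-0.0037,0],-1],
    [[-0.0034,0,0.042],[-0.0026,-0.0037,0],-1],
    [[-0.0034,0,0.065],[-0.0026,-0.0037,0],-1],
    [[-0.0034,0,0.083],[-0.0026,-0.0037,0],-1],
    [[-0.0034,0,0.0944],[-0.0026,-0.0037,0],-1]
  ]
}}

```text
clock: 14.07
eef_pos: [524.1, -171.7, 65.6]
tcp_rot: [3.139, 0.002, -1.172]
contact_force: [0.1, -0.2, -3.6]
opening: 0.693
```

Call:
{"name": "send_rows", "arguments": {
  "plan": [
    [[0,0,0.002],[0,0,0],-1],
    [[0,0,0.005],[0,0,0],-1],
    [[0,0,0.007],[0,0,0],-1],
    [[0,0,0.008],[0,0,0],-1],
    [[0,0,0.0085],[0,0,0],-1]
  ]
}}

```text
clock: 14.48
eef_pos: [524.7, -171.8, 57.9]
tcp_rot: [3.141, 0.001, -1.172]
contact_force: [0.3, 0.3, -2.2]
opening: 0.696
```

```bash
python3 go.py  524.8,-172.8,58
```

```text
clk 14.48 tcp [ 524.7 -171.8   57.9] rot [ 3.141e+00  1.000e-03 -1.172e+00] open 0.696 F [ 0.29  0.27 -2.24] q [-0.32  0.5   1.93  0.    0.71  0.85]
[ 524.8 -172.8   58. ] shift [ 0.0009  0.0003 -0.0001] 1.0
turn [ 0.001   0.0011 -0.0037]
```

Call:
{"name": "send_rows", "arguments": {
  "plan": [
    [[0,0,0.0005],[0,0,0],-1],
    [[0,0,0.001],[0,0,0],-1],
    [[0,0,0.001],[0,0,0],-1],
    [[0,0,0.001],[0,0,0],-1],
    [[0,0,0.001],[0,0,0],-1]
  ]
}}

```text
clock: 14.9
eef_pos: [525.4, -172.0, 57.8]
tcp_rot: [-3.141, 0.0, -1.172]
contact_force: [-2.0, 1.4, 6.4]
opening: 0.696
```

```bash
python3 go.py  524.8,-172.8,58
```

```text
clk 14.9 tcp [ 525.4 -172.    57.8] rot [-3.141  0.    -1.172] open 0.696 F [-2.02  1.42  6.37] q [-0.32  0.5   1.93  0.    0.71  0.85]
[ 524.8 -172.8   58. ] shift [ 0.0005  0.0008 -0.0002] 1.0
turn [-0.0001  0.0001 -0.0038]
```

In contact; release and rise.

Call:
{"name": "send_rows", "arguments": {
  "plan": [
    [[0,0,0],[0,0,0],0.6],
    [[0,0,0],[0,0,0],1],
    [[0,0,0],[0,0,0],1],
    [[0,0,0],[0,0,0],1],
    [[0,0,0],[0,0,0],1]
  ]
}}

```text
clock: 15.32
eef_pos: [525.3, -172.0, 57.7]
tcp_rot: [-3.142, 0.0, -1.172]
contact_force: [-0.6, 0.2, 0.0]
opening: 1.001
```

Call:
{"name": "send_rows", "arguments": {
  "plan": [
    [[0,0,-0.005],[0,0,0],1],
    [[0,0,-0.03],[0,0,0],1],
    [[0,0,-0.06],[0,0,0],1],
    [[0,0,-0.095],[0,0,0],1],
    [[0,0,-0.13],[0,0,0],1]
  ]
}}

```text
clock: 15.73
eef_pos: [524.8, -171.9, 189.1]
tcp_rot: [3.141, 0.001, -1.172]
contact_force: [1.1, -0.3, -0.5]
opening: 0.998
```

```bash
python3 - <<'E'
from h import *
save('wrist','w4.png')
E
python3 go.py 526,340,190
```

```text
clk 15.78 tcp [ 528.3 -173.   196.1] rot [-3.135 -0.005 -1.172] open 1.001 F [ 2.08 -1.46  5.69] q [-0.32  0.31  1.84  0.    0.98  0.85]
[526. 340. 190.] shift [-0.4737 -0.1971  0.0049] 513.0
turn [-0.0065 -0.0054 -0.0038]
```

View pics/w4.png

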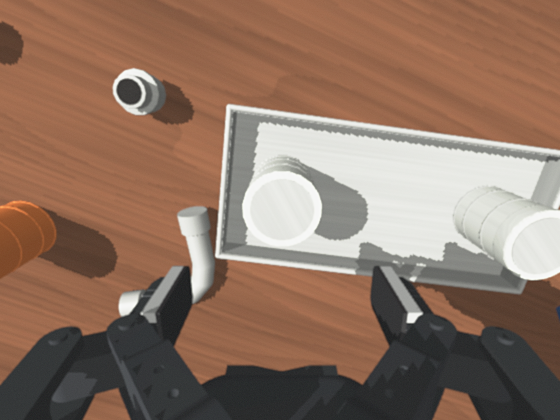

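Call:
{"name": "send_rows", "arguments": {
  "plan": [
    [[-0.4737,-0.1971,0.0049],[-0.0065,-0.0054,-0.004],1],
    [[-0.4737,-0.1971,0.0049],[-0.0065,-0.0054,-0.004],1],
    [[-0.4737,-0.1971,0.0049],[-0.0065,-0.0054,-0.004],1],
    [[-0.4737,-0.1971,0.0049],[-0.0065,-0.0054,-0.004],1],
    [[-0.4737,-0.1971,0.0049],[-0.0065,-0.0054,-0.004],1]
  ]
}}

```text
clock: 16.2
eef_pos: [525.3, 38.0, 189.0]
tcp_rot: [-3.141, -0.0, -1.168]
contact_force: [1.2, 0.2, 0.2]
opening: 1.003
```

```bash
python3 go.py 526,340,190
```

```text
clk 16.2 tcp [525.3  38.  189. ] rot [-3.141 -0.    -1.168] open 1.003 F [1.16 0.21 0.17] q [ 0.07  0.28  1.9  -0.    0.96  1.24]
[526. 340. 190.] shift [-0.2776 -0.119  -0.001 ] 302.0
turn [-0.0005 -0.0002 -0.0004]
```

Call:
{"name": "send_rows", "arguments": {
  "plan": [
    [[-0.2776,-0.119,-0.001],[0,0,0],1],
    [[-0.2776,-0.119,-0.001],[0,0,0],1],
    [[-0.2776,-0.119,-0.001],[0,0,0],1],
    [[-0.2776,-0.119,-0.001],[0,0,0],1],
    [[-0.2776,-0.119,-0.001],[0,0,0],1]
  ]
}}

```text
clock: 16.62
eef_pos: [525.5, 246.7, 189.9]
tcp_rot: [-3.141, -0.0, -1.168]
contact_force: [2.2, -1.1, -0.3]
opening: 0.998
```

```bash
python3 go.py 526,340,188
```

```text
clk 16.62 tcp [525.5 246.7 189.9] rot [-3.141 -0.    -1.168] open 0.998 F [ 2.16 -1.14 -0.31] q [ 0.44  0.35  1.79 -0.    1.    1.61]
[526. 340. 188.] shift [-0.0856 -0.037   0.0019] 93.0
turn [-0.001  -0.0002 -0.0003]
```

Call:
{"name": "send_rows", "arguments": {
  "plan": [
    [[-0.0856,-0.037,0.0019],[-0.001,0,0],1],
    [[-0.0856,-0.037,0.0019],[-0.001,0,0],1],
    [[-0.0856,-0.037,0.0019],[-0.001,0,0],1],
    [[-0.0856,-0.037,0.0019],[-0.001,0,0],1],
    [[-0.0856,-0.037,0.0019],[-0.001,0,0],1]
  ]
}}

```text
clock: 17.03
eef_pos: [525.5, 340.0, 187.6]
tcp_rot: [3.141, -0.001, -1.167]
contact_force: [1.2, -1.2, -0.1]
opening: 0.997
```

```bash
python3 go.py 526,340,55; python3 - <<'E'
from h import *
save('wrist','w5.png')
E
```

```text
clk 17.03 tcp [525.5 340.  187.6] rot [ 3.141e+00 -1.000e-03 -1.167e+00] open 0.997 F [ 1.22 -1.21 -0.1 ] q [ 0.57  0.42  1.69 -0.    1.03  1.74]
[526. 340.  55.] shift [ 0.     -0.0006  0.1326] 133.0
turn [ 0.0009 -0.0008  0.0014]
```

View pics/w5.png

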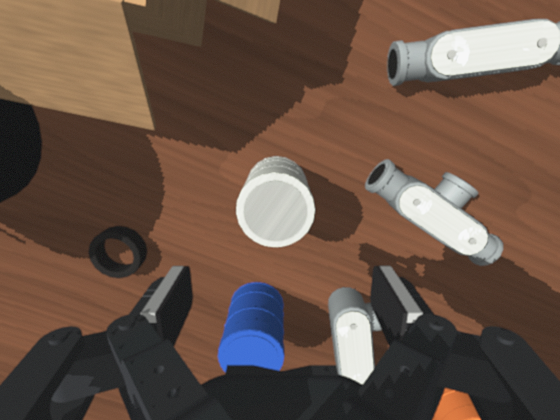

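Call:
{"name": "send_rows", "arguments": {
  "plan": [
    [[-0.005,0.001,0.025],[0,0,0],1],
    [[-0.005,0.001,0.055],[0,0,0],1],
    [[-0.005,0.001,0.085],[0,0,0],1],
    [[-0.005,0.001,0.11],[0,0,0],1],
    [[-0.005,0.001,0.1326],[0,0,0],1]
  ]
}}

```text
clock: 17.5
eef_pos: [522.5, 340.5, 53.7]
tcp_rot: [3.139, -0.001, -1.17]
contact_force: [0.2, -0.7, 0.2]
opening: 1.004
```

Call:
{"name": "send_rows", "arguments": {
  "plan": [
    [[0,0,0],[0,0,0],1],
    [[0,0,0],[0,0,0],-1],
    [[0,0,0],[0,0,0],-1],
    [[0,0,0],[0,0,0],-1],
    [[0,0,0],[0,0,0],-1]
  ]
}}

```text
clock: 17.92
eef_pos: [523.6, 340.7, 55.8]
tcp_rot: [-3.141, -0.001, -1.17]
contact_force: [-0.1, -2.3, 6.1]
opening: 0.705
```

Call:
{"name": "send_rows", "arguments": {
  "plan": [
    [[0,0,0],[0,0,0],-1],
    [[0,0,0],[0,0,0],-1],
    [[0,0,-0.002],[0,0,0],-1],
    [[0,0,-0.007],[0,0,0],-1],
    [[0,0,-0.017],[0,0,0],-1]
  ]
}}

```text
clock: 18.33
eef_pos: [522.6, 340.1, 72.0]
tcp_rot: [3.139, -0.002, -1.17]
contact_force: [0.3, -0.7, -7.7]
opening: 0.696
```

Call:
{"name": "send_rows", "arguments": {
  "plan": [
    [[0,0,-0.025],[0,0,0],-1],
    [[0,0,-0.05],[0,0,0],-1],
    [[0,0,-0.08],[0,0,0],-1],
    [[0,0,-0.11],[0,0,0],-1],
    [[0,0,-0.13],[0,0,0],-1]
  ]
}}

```text
clock: 18.75
eef_pos: [523.4, 340.9, 205.7]
tcp_rot: [-3.141, -0.001, -1.17]
contact_force: [-0.1, 1.1, -7.6]
opening: 0.701
```

```bash
python3 heft.py; python3 heft.py;python3 go.py  552,-274,180
```

```text
[-0.11 -0.27 -6.85] [0.37 0.58 0.88] [  0.   -65.33 -34.17]
[-7.64 -4.87 -7.21 -7.17 -7.71 -7.38 -6.59 -6.25] wt [ 0.053 -0.006  0.042]
[ 0.01  0.02 -7.04] [0.59 0.33 0.67] [  0.   -66.38 -34.79]
[-7.41 -6.09 -8.22 -7.4  -6.36 -6.63 -7.56 -6.62] wt [-0.023  0.003 -0.011]
clk 19.55 tcp [522.8 340.4 201.8] rot [ 3.139e+00 -2.000e-03 -1.170e+00] open 0.699 F [-0.21  0.83 -6.94] q [ 0.58  0.4   1.68 -0.    1.06  1.75]
[ 552. -274.  180.] shift [0.5771 0.2127 0.0234] 616.0
turn [ 0.0026 -0.0017 -0.0022]
```

Weights: A ≈ 0.25 kg, B ≈ 0.41 kg, C ≈ 0.71 kg, so C, now in the gripper, is the full one. I'll let it settle and check the scene.

Call:
{"name": "send_rows", "arguments": {
  "plan": [
    [[0,0,0],[0,0,0],-1],
    [[0,0,0],[0,0,0],-1],
    [[0,0,0],[0,0,0],-1],
    [[0,0,0],[0,0,0],-1],
    [[0,0,0],[0,0,0],-1]
  ]
}}

```text
clock: 19.97
eef_pos: [522.8, 340.5, 201.9]
tcp_rot: [3.139, -0.002, -1.17]
contact_force: [0.4, 0.8, -7.8]
opening: 0.699
```

```bash
python3 - <<'E'
from h import *
a=save('side','s9.png');b=save('top','t9.png')
a0=cv2.imread('pics/top0.png');b0=cv2.imread('pics/t9.png')
cv2.imwrite('pics/cmp.png',np.hstack([cv2.resize(x[110:330,140:460],None,fx=1.25,fy=1.25) for x in(a0,b0)]))
c=np.array([552,-274.]);u=np.array([.2606,-.9655]);n=np.array([.9655,.2606])
for p in([577.8,-376.1],[525.3,-172.0]): print('tray x,y',(n@(p-c)).round(1),-(u@(p-c)).round(1))
E
python3 go.py
```

```text
tray x,y -1.7 -105.3
tray x,y 0.8 105.4
clk 20.07 tcp [522.8 340.4 201.9] rot [ 3.139e+00 -2.000e-03 -1.170e+00] open 0.702 F [ 1.16  0.24 -7.23] q [ 0.58  0.4   1.68 -0.    1.06  1.75]
turn [ 0.0026 -0.0016 -0.0022]
```

View pics/cmp.png

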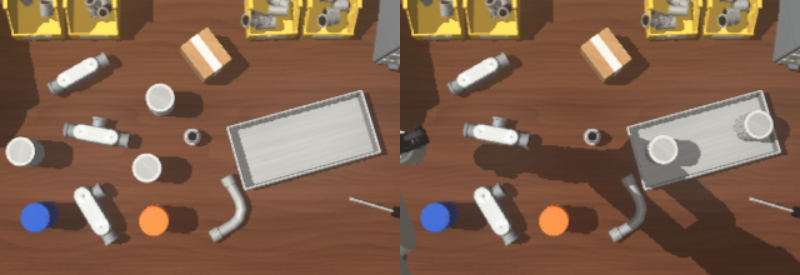

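View pics/s9.png

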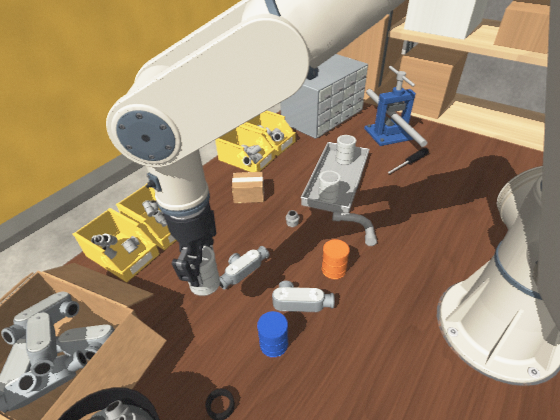

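The side view shows both light tins upright in the tray, at (347,150) and (329,184). The full tin is held upright in the gripper at (203,270), clear of the counter. The before/after top crops show the other goods where they were.

```bash
python3 -c "
from rig import job
print(job.sign_off())"
```

```text
the job is handed in; nothing more can be done
None
```

I hefted all three tins and handed the job in at about 20 s, holding the full one. They read about 2.4 N (0.25 kg), 4.0 N (0.41 kg) and 7.0 N (0.71 kg).

- **Lighter tins:** both were lowered into the tray until the force showed contact, then released. They stand upright at about (-2, -105) mm and (1, 105) mm in the tray frame.
- **Full tin:** the last one picked, 0.3 kg heavier than the next. It is held upright and still, with its underside about 147 mm above the counter.
- **Other goods:** the before and after top views showed no visible movement of the goods in the crop; the arm and its shadow hid parts of the "after" view. The roll of tape lay outside it, but showed no visible movement in the side view.

No check failed. The wrist camera put the tins about 3–5 mm from where the top camera did, so I shifted the second and third grasps to match it, and took a middle value for the first. Single force readings scattered by up to about 1.4 N, so the weights are averages over 8 or more readings.

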